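# Nip up the shelf-post bracket nut

## Task

Take the ring spanner from the rubber mat, fit it over the big nut in the shelf-post bracket and tighten the nut clockwise in short swings between the bracket's side walls, lifting the spanner off and re-seating it for each new swing. Stop when the nut comes up hard and the spanner has gone firm, about 1 N m and certainly under 2, touching the nut with nothing but the spanner. Then lay the spanner gently back flat on the mat and leave everything else on the bench alone.

Things in the scene. Friction and masses are not known exactly. Their poses are not given: they have to be found in the camera images.
- spanner: Steel ring spanner, 210 mm long, 0.24-0.39 kg: a ring (52 mm across, 16 mm thick, straight-through hex opening 38.4 mm across flats) and a straight bar whose heavy round tail keeps it level when lying and balances it about the grip point. Origin: centre of the ring's underside; z up; the bar runs along -x; the opening's flats face x and every 60 deg.
- spanner_grip (a point): Grip point on the bar's centre line, 100 mm from the ring's centre and 23 mm above the ring's underside. The bar is 16 mm wide, 20 mm tall; pinch its width from above. The round tail, 32 mm wide, is 165 mm from the ring's centre and reaches down level with the ring's underside.
- nut (a joint): Nut angle, rad, growing clockwise seen from above. Starts 0.05 to 0.75, comes dead against a hard stop at 2.40. Turning drags a steady 0.2 N m (2 N at the grip point); it stays where left. On the stop, aim for 1 N m about the nut's axis (0.6 to 1.6 is fine, 2 is heaving). A tightly held bar passes about half of it as wrist moment: 5 N sideways at the grip point plus 0.5 N m. It builds fast: 0.5 N m per 0.015 rad of handle.
- nut_top (a point): Centre of the top of the greased (slippery) steel hex nut: 36 mm across flats, 18 mm high, top 8 mm tapered, with an 18 mm stud standing 8 mm above. x is square to a flat. The ring fits when spanner yaw = this yaw plus any multiple of 60 deg, with about 0.13 rad play either way; seated, its underside rests on a washer 18 mm below this point.
- bracket: Fixed dark steel channel, 116 mm wide, 90 mm high, open at its front (-x), green post (32 mm, 270 mm tall) behind. Origin: on the nut's axis at bench height; washer under the nut at 45 mm. Side walls, inside faces 52 mm either side of the axis, reach 40 mm ahead of it and stop the handle 0.79 rad either side of straight out (spanner yaw = bracket yaw).
- mat: Fixed black rubber mat, 270 x 120 x 4 mm. Origin: centre of its underside, x along its length, z up. The spanner starts on it, ring towards +x.
- small_wrench: Bystander: thin 150 mm open-ended wrench, too small for the nut; leave alone.
- spare_nut: Bystander: loose spare nut, 36 mm, 18 mm high.
- tape: Bystander: cardboard ring, 100 mm wide, 25 mm high.
- jar: Bystander: grey jar, 70 mm wide, 90 mm high.
- screwdriver: Bystander: 200 mm screwdriver.
- post_cap: Bystander: black plastic post cap, 36 mm wide, 20 mm high.
- carton: Bystander: small cardboard carton, 100 x 140 x 60 mm.
Mind the look-alikes: they are no part of the job. There is more than one size of the spanner; the job needs the smaller.

How it is judged (in metres and radians):
On the way, in this order (a step that is already met when the one before it is completed fails the run):
1. the spanner's ring is seated over the nut (horizontal distance between spanner and nut_top below 0.004 m and z of spanner in the frame of bracket below 0.05 m and angle between spanner's own z axis and vertical below 0.12 rad), for 0.1 s.
2. the nut is at its stop and the spanner pulls firmly on it (0.5 N m, about 50 N of contact force) (value of joint nut above 2.34 rad and contact force between spanner and nut above 50 N), for 0.1 s.
At the end, for the whole second after the job is handed in: The nut sits at its stop (joint above 2.34), and the spanner lies released and at rest flat on the mat: underside 2 to 12 mm above the bench, tilt under 0.1 rad, ring centre and grip point both over the mat (value of joint nut above 2.34 rad and z of spanner in the frame of mat between 0.002 and 0.012 m and angle between spanner's own z axis and vertical below 0.1 rad and linear speed of spanner below 0.02 m/s and x of spanner in the frame of mat between -0.135 and 0.135 m and y of spanner in the frame of mat between -0.06 and 0.06 m and x of spanner_grip in the frame of mat between -0.135 and 0.135 m and y of spanner_grip in the frame of mat between -0.06 and 0.06 m); the robot touches nothing.
It fails at once if heaving: the spanner loads the nut with over 2 N m (1 N m is about 105 N of contact force) (contact force between spanner and nut above 220 N).
It fails at once if the nut is turned or shoved with the fingers (contact force between the fingers and nut above 3 N).
It fails at once if the spanner is dropped or slammed on the mat (contact force between spanner and mat above 90 N).
It fails at once if a bystander is moved more than 30 mm (distance of any of small_wrench, spare_nut, tape, jar, screwdriver, post_cap, carton from where it was at the start of the episode above 0.03 m).
It also fails if it takes over 69 s, if anything falls off the work surface, if the arm or the gripper's body presses on something with over 40 N, if the wrist force passes 120 N, or if a joint passes its speed limit or range.

## Robot

A 6-joint arm with a two-finger parallel gripper is mounted at the origin on the work surface. World frame = base frame: x ahead of the robot, y to its left, z up, the work surface at z = 0. Lengths are in m, angles in degrees, forces in N, time in s.
With the tool pointing down it reaches from about 0.35 to 0.775 m from the base axis. Payload 7.3 kg.
Tool frame: the origin (TCP) lies on the centre line of the jaws, within the pads' length; the fingertips stand 8 mm ahead of it and the grasp point (between the pads) lies 11 mm behind it; y points along the fingers, x is the direction in which the jaws open and shut, and the axes are right-handed (so a half turn about y gives the same grasp; the last joint's range is limited). The gripper opens to 92 mm and grips with 3 to 60 N. Pads are 19 mm wide; open, the fingers measure 130 mm over their backs; the gripper's body (75 mm by 190 mm) begins 47 mm behind the grasp point.
Start: joints at [-83.48, 19.595, 87.324, -0, 73.075, -8.365], TCP at [0.135, -0.507, 0.235] pointing down, gripper open.
Joint ranges: [-145.02, 145.02], [-44.19, 115.74], [2.07, 154.8], [-57.11, 237.11], [16.16, 152.29], [-177.93, 177.93]. Speed limits (degrees/s): [147.25, 147.25, 180, 180, 180, 180].

## Interface

Orientations are given as a 3x3 rotation matrix whose columns are the frame's x, y, z axes.
In Python, from rig import telemetry, cams, manip, models gives the robot as it stands.
- The arm moves only by the tool move_arm, never from a script. Its arguments are lists of equal length, an entry for each row: "linear": the shift along the tool's x, y, z in cm, a list of three; "spin": the turn about the tool's y in units of 6 degrees (1.0 is 6 degrees); "gripper": the finger opening in cm, from 0 to 9.18. In form: {"linear": [[dx, dy, dz], ...], "spin": [spin, ...], "gripper": [gripper, ...]}. A call has 1 to 12 rows; each row is the pose to reach, as a shift and turn from the pose measured when the call began, along the tool's axes at that moment; what a row does not reach only later rows make up. A row lasts 1/8 s, in which the tool goes at most 62.5 mm and 10.7 degrees, less where a joint would pass 70% of its speed; a pose out of reach is approached as far as the arm can. A call with a gripper value outside its range is refused whole. The fingers move at their own pace and stop on an object; "force" is the grip in N (left out, the last holds). Time passes only in rows, so rows that repeat a pose let the fingers close. It gives the time, the measured TCP pose, the force and the opening at its end, in the units of the state.
- telemetry.get_state(): the state, without advancing time (a new reading comes with each control period).
- cams.camera(name): name is "side" or "top"; returns a dict with "frame" (400x640x3 uint8, blue, green, red), "K" (3x3 intrinsics, pixels), "R" (3x3) and "t" (3): a world point X has camera coordinates R X + t. Camera axes: x right, y down, z forward; pixel columns grow to the right and rows downward; lengths in m; the calibration is good to about 2 mm. A picture is of the moment at which its call begins. There is no depth.
- manip.hand_in(): hands the job in, once; it reports no verdict.
Trained networks look in the newest picture that a camera, given by its name, has taken for a name from the list of things; names that differ only in an ending like _2 or _b are one class to them, and where a whole thing is asked for, a point or a joint stands for the part that bears it (a point fixed in the world has none). Each returns a list of dicts, best first, with "p" (0 to 1); they miss things now and then, are a little off and sometimes report something else, mostly with a low value. They report only what shows in the picture. A call takes as long as a camera call. They do not tell look-alikes from the thing itself.
- models.recognise(query, camera): "point" ([x, y, z] in m, in world coordinates, good to about 4 mm: the middle of the surface that is visible of it).
- models.pinpoint(query, camera): "point" ([x, y, z] in m, in world coordinates, good to about 4 mm: a listed point, or the origin of a listed thing).
The state is a dict: "t": time; "joint_positions": joint angles; "dq": joint speeds; "effort": joint torques, N m; "position": TCP position; "tcp_rot": TCP orientation; "wrist_force": force on the tool from outside, world axes, zero at the start; "moment": the same for the moment, N m; "width": finger opening in m.
Only numpy, scipy, OpenCV 4.12 (cv2) and the standard library are available. Lean on these libraries where they do the work, as an engineer would, in place of code of your own. Each camera call takes 0.05 s, during which the arm holds its last target. There are 200 camera calls.

## Working session

There is one attempt and no reset: what is moved stays moved. The work goes in short steps, Python scripts to look and compute and a tool call to move; the robot and the scene stay as the last step left them, time stands still between calls to the robot, and variables do not carry over. Pictures are saved under pics/ and viewed, on a budget of 10 in all, crops included, one or two more only if the job needs it, and the job is handed in when it is done.

Besides the shell and the picture viewer there is one more tool, called after "Emit:" as name(argument=value, ...), one argument or row to a line, values as JSON. move_arm: Moves the arm, as the interface text tells. Its arguments: {"type":"object","properties":{"linear":{"type":"array","items":{"type":"array","items":{"type":"number"}}},"spin":{"type":"array","items":{"type":"number"}},"gripper":{"type":"array","items":{"type":"number"}},"force":{"type":"number"}},"required":["linear","spin","gripper"]}

```bash
mkdir -p pics; python3 - <<'E'
from rig import telemetry, cams, manip, models
import cv2,numpy as np
s=telemetry.get_state();print({k:np.round(v,3).tolist() for k,v in s.items()})
ims=[]
for n in("side","top"):
    c=cams.camera(n);cv2.imwrite(f"pics/{n}0.png",c["frame"]);print(n,np.round(c["K"],1).tolist(),np.round(c["R"],3).tolist(),np.round(c["t"],3).tolist())
    for q in("spanner","spanner_grip","nut_top","bracket","mat","small_wrench"):
        for m in("pinpoint","recognise"):
            print(q,m,[(np.round(d["point"],3).tolist(),round(d["p"],2)) for d in getattr(models,m)(q,n)[:4]])
E
```

```text
{'t': 0.0, 'joint_positions': [-83.48, 19.638, 87.377, -0.003, 73.074, -8.366], 'dq': [0.028, 0.017, -0.056, -0.027, 0.058, 0.044], 'effort': [-0.0, -43.124, -24.422, 0.072, 0.056, -0.0], 'position': [0.135, -0.507, 0.234], 'tcp_rot': [[0.257, -0.0, 0.966], [-0.966, 0.002, 0.257], [-0.002, -1.0, 0.0]], 'wrist_force': [-0.541, -0.482, 0.693], 'moment': [0.019, 0.045, 0.012], 'width': 0.092}
side [[471.9, 0.0, 320.9], [0.0, 471.9, 196.5], [0.0, 0.0, 1.0]] [[0.997, -0.073, 0.022], [-0.02, -0.527, -0.85], [0.073, 0.847, -0.527]] [-0.498, 0.037, 1.401]
spanner pinpoint [([0.616, -0.255, 0.008], 0.81), ([0.236, -0.478, 0.0], 0.57)]
spanner recognise [([0.23, -0.45, 0.021], 0.97), ([0.537, -0.28, 0.028], 0.6)]
spanner_grip pinpoint [([0.519, -0.275, 0.03], 0.76), ([0.229, -0.345, 0.029], 0.7)]
spanner_grip recognise [([0.231, -0.446, 0.02], 0.89), ([0.536, -0.281, 0.028], 0.67)]
nut_top pinpoint [([0.551, 0.166, 0.062], 0.64)]
nut_top recognise [([0.644, -0.103, 0.018], 0.22)]
bracket pinpoint [([0.551, 0.161, 0.002], 0.7)]
bracket recognise [([0.548, 0.214, 0.057], 0.87)]
mat pinpoint [([0
[... 481 characters left out ...]
[0.542, -0.271, 0.036], 0.8), ([0.228, -0.432, 0.045], 0.75)]
spanner_grip pinpoint [([0.225, -0.348, 0.028], 0.6)]
spanner_grip recognise [([0.544, -0.277, 0.035], 0.6), ([0.228, -0.427, 0.042], 0.56)]
nut_top pinpoint [([0.74, 0.101, -0.002], 0.66), ([0.504, -0.408, -0.002], 0.49), ([0.386, 0.341, -0.002], 0.39)]
nut_top recognise [([0.55, 0.16, 0.065], 0.39), ([0.541, -0.271, 0.034], 0.21)]
bracket pinpoint []
bracket recognise [([0.543, 0.183, 0.042], 0.77), ([0.654, 0.382, 0.058], 0.17)]
mat pinpoint [([0.552, -0.264, 0.0], 0.82)]
mat recognise [([0.544, -0.257, 0.004], 0.78)]
small_wrench pinpoint [([0.506, -0.405, -0.001], 0.52)]
small_wrench recognise [([0.513, -0.404, 0.007], 0.73)]
```

View pictures.

View pics/side0.png

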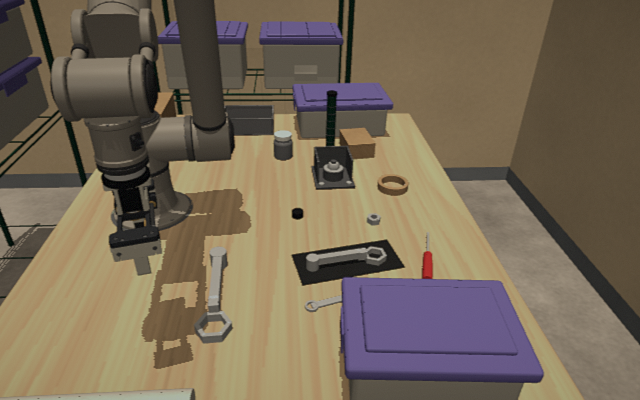

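View pics/top0.png

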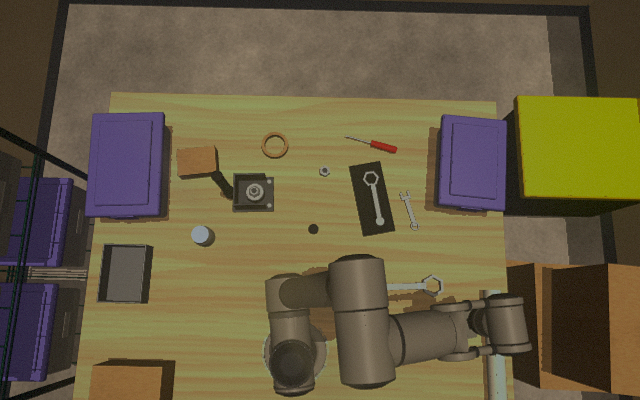

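```bash
python3 - <<'E'
import cv2,numpy as np
t=cv2.imread("pics/top0.png");s=cv2.imread("pics/side0.png")
z=lambda im,x,y,w,h,k:cv2.resize(im[y:y+h,x:x+w],None,fx=k,fy=k,interpolation=cv2.INTER_CUBIC)
a=np.hstack([z(t,225,165,56,50,7),z(t,342,155,56,50,7)])
b=np.hstack([z(s,305,140,56,50,7),np.zeros((350,392,3),np.uint8)])
b[:,392:]=cv2.resize(s[235:285,285:410],(392,157))[0:1]*0
b[:157,392:]=cv2.resize(s[235:285,285:410],(392,157))
b[160:350,392:]=cv2.resize(t[155:241,342:398],(124,190))[:,0:1]*0
cv2.imwrite("pics/c1.png",cv2.convertScaleAbs(np.vstack([a,b])[:600],alpha=1.4))
E
```

```text
(no output)
```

View pics/c1.png

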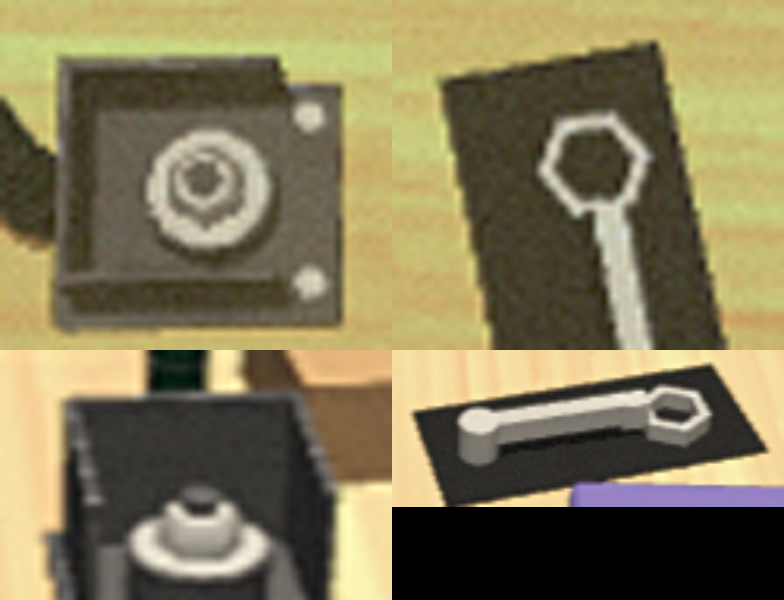

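```bash
python3 - <<'E'
from rig import cams
import cv2,numpy as np,pickle
D={}
for n in("side","top"):
    L=[cams.camera(n) for _ in range(10)]
    c=L[0];c["frame"]=np.mean([l["frame"].astype(float) for l in L],0);D[n]=c
pickle.dump(D,open("avg0.pkl","wb"))
z=lambda im,x,y,w,h,k:cv2.resize(im[y:y+h,x:x+w],None,fx=k,fy=k,interpolation=cv2.INTER_CUBIC)
a=np.hstack([z(D["top"]["frame"],242,178,26,26,15),z(D["side"]["frame"],320,153,26,26,15)])
lo=a.min();cv2.imwrite("pics/c2.png",np.clip(a*1.3,0,255).astype(np.uint8))
E
```

```text
(no output)
```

View pics/c2.png

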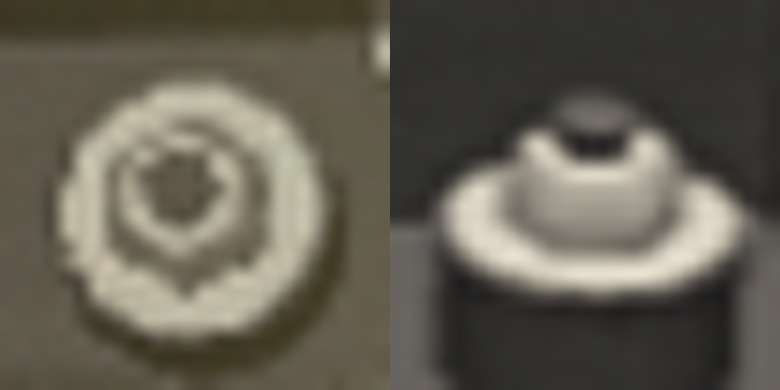

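```bash
cat > fit.py <<'E'
import cv2,numpy as np
from scipy.optimize import minimize
S=6
def rz(a):c,s=np.cos(a),np.sin(a);return np.array([[c,-s,0],[s,c,0],[0,0,1]])
def hexa(af,z,off=30):
    r=af/2/np.cos(np.pi/6);a=np.radians(off+60*np.arange(6));return np.c_[r*np.cos(a),r*np.sin(a),np.full(6,z)]
def circ(r,z,n=32,x=0):
    a=np.arange(n)*2*np.pi/n;return np.c_[x+r*np.cos(a),r*np.sin(a),np.full(n,z)]
def frust(lo,hi,tag,sep):   # sides + top
    n=len(lo);F=[(tag+(f"s{i}" if sep else "s"),np.array([lo[i],lo[(i+1)%n],hi[(i+1)%n],hi[i]])) for i in range(n)]
    return F+[(tag+"t",hi)]
def nut(p):   # frame at bracket height 0; p: topAF, washer r
    return [("w",circ(p[1],.045))]+frust(hexa(.036,.045),hexa(.036,.055),"n",True)+frust(hexa(.036,.055),hexa(p[0],.063),"k",True)+frust(circ(.009,.063),circ(.009,.071),"b",False)
def spanner(p=(.048,)):
    bx=lambda z:np.array([[-.020,-.008,z],[-.020,.008,z],[-.165,.008,z],[-.165,-.008,z]])[::-1]
    ring=frust(hexa(p[0],0),hexa(p[0],.016),"r",True)+[("hole",hexa(.0384,.016)),("through",hexa(.0384,0))]
    bar=frust(bx(.013),bx(.033),"a",True); tail=frust(circ(.016,0,32,-.165),circ(.016,.033,32,-.165),"t",False)
    return ring,bar,tail
def proj(c,P):
    q=(P@c["R"].T+c["t"])@c["K"].T;return q[:,:2]/q[:,2:]
def labels(c,F,pose,box):
    """pose x,y,z,yaw"""
    x0,y0,w,h=box;L=np.zeros((h*S,w*S),np.int32);names=["bg"]
    C=-c["R"].T@c["t"];R=rz(pose[3]);T=np.array(pose[:3])
    for tag,P in F:
        W=P@R.T+T;n=np.cross(W[1]-W[0],W[2]-W[1])
        if n@(C-W[0])<=0:continue
        uv=((proj(c,W)-[x0-.5,y0-.5])*S-.5)
        pts=np.round(uv*16).astype(np.int32)
        if tag=="through":
            m=np.zeros(L.shape,np.uint8);cv2.fillPoly(m,[pts],1,shift=4);L[(m>0)&(L==names.index("hole"))]=0;continue
        if tag not in names:names.append(tag)
        cv2.fillPoly(L,[pts],names.index(tag),shift=4)
    return L,names
def cost(c,F,pose,box,ret=False,mask=None):
    L,names=labels(c,F,pose,box);x0,y0,w,h=box
    A=np.stack([(L==i).reshape(h,S,w,S).mean((1,3)).ravel() for i in range(len(names))],1)
    A=np.c_[A];g=c["frame"][y0:y0+h,x0:x0+w].mean(2).ravel()
    if mask is not None:k=mask.ravel();A=A[k];g=g[k]
    Ar=np.r_[A,np.eye(A.shape[1])*.05];v=np.linalg.lstsq(Ar,np.r_[g,np.full(A.shape[1],.05*g.mean())],rcond=None)[0]
    e=np.mean((A@v-g)**2)
    return (e,dict(zip(names,v.round()))) if ret else e
E
python3 - <<'E'
from fit import *
import pickle
D=pickle.load(open("avg0.pkl","rb"))
def circmask(c,box,ctr,r):
    x0,y0,w,h=box;m=np.zeros((h,w),np.uint8);cv2.fillConvexPoly(m,np.round(proj(c,circ(r,.045)+ctr)-[x0,y0]).astype(np.int32),1);return m>0
for n,box in(("top",(236,172,38,38)),("side",(314,148,40,34))):
    c=D[n];out=[]
    for yd in range(60,120,5):
        f=lambda p:cost(c,nut((p[2],p[3])),(p[0],p[1],0,np.radians(yd)),box)
        r=minimize(f,[.55,.164,.028,.031],method="Nelder-Mead",options=dict(initial_simplex=np.array([[.55,.164,.028,.031]]*5)+np.r_[np.zeros((1,4)),np.diag([.006,.006,.002,.001])],maxfev=120))
        out.append((r.fun,yd,r.x.round(4)))
    for o in out:print(n,o[1],round(o[0],2),o[2])
E
```

```text
top 60 446.2 [0.5507 0.1657 0.0278 0.031 ]
top 65 446.1 [0.5508 0.1657 0.0281 0.0307]
top 70 443.3 [0.551  0.1656 0.0279 0.031 ]
top 75 439.82 [0.5508 0.1655 0.0283 0.0309]
top 80 436.45 [0.5507 0.1655 0.0281 0.0309]
top 85 433.95 [0.5507 0.1655 0.0278 0.031 ]
top 90 433.51 [0.5505 0.1657 0.0284 0.0308]
top 95 434.09 [0.5506 0.1656 0.0275 0.0308]
top 100 437.29 [0.551  0.1655 0.0283 0.0309]
top 105 439.86 [0.5508 0.1656 0.0282 0.0308]
top 110 443.62 [0.5509 0.1656 0.0284 0.0308]
top 115 445.77 [0.5509 0.1658 0.0282 0.0309]
side 60 444.39 [0.5499 0.1594 0.0273 0.0322]
side 65 444.15 [0.55   0.1596 0.0279 0.0324]
side 70 442.25 [0.55   0.16   0.0279 0.0321]
side 75 441.08 [0.5497 0.1595 0.0282 0.0322]
side 80 439.2 [0.55   0.1599 0.028  0.0322]
side 85 438.51 [0.55   0.1603 0.0277 0.0322]
side 90 438.15 [0.55   0.1606 0.0269 0.0322]
side 95 440.3 [0.5499 0.1598 0.0279 0.0322]
side 100 442.34 [0.55   0.1601 0.0281 0.0323]
side 105 442.05 [0.5496 0.1601 0.0255 0.0324]
side 110 444.59 [0.5497 0.1598 0.0259 0.0324]
side 115 444.45 [0.5498 0.1597 0.0264 0.0321]
```

```bash
cat >> fit.py <<'E'
def spfit(c,box,p0,z,it=220,step=(.006,.006,.05),mask=None):
    def f(p):
        F=sum(spanner(),[]);return cost(c,F,(p[0],p[1],z,p[2]),box,mask=mask)
    p0=np.array(p0,float);sx=np.r_[[p0],p0+np.diag(step)]
    return minimize(f,p0,method="Nelder-Mead",options=dict(initial_simplex=sx,maxfev=it))
E
python3 - <<'E'
from fit import *
import pickle
D=pickle.load(open("avg0.pkl","rb"))
for n,box in(("top",(360,165,30,66)),("side",(300,242,92,34))):
    for z in(.004,):
        r=spfit(D[n],box,[.62,-.257,.2],z);p=r.x;print(n,z,round(r.fun,1),p[:2].round(4),np.degrees(p[2]).round(1),"grip",(p[:2]-.1*np.array([np.cos(p[2]),np.sin(p[2])])).round(4))
# free height using side+top jointly
g=lambda p:sum(cost(D[n],sum(spanner(),[]),(p[0],p[1],p[3],p[2]),b) for n,b in(("top",(360,165,30,66)),("side",(300,242,92,34))))
p0=np.array([.62,-.257,.2,.004]);r=minimize(g,p0,method="Nelder-Mead",options=dict(initial_simplex=np.r_[[p0],p0+np.diag([.005,.005,.05,.004])],maxfev=300));print("joint",r.fun,r.x.round(4))
E
```

```text
top 0.004 894.6 [ 0.6186 -0.2557] 10.6 grip [ 0.5203 -0.2741]
side 0.004 1886.7 [ 0.6186 -0.2609] 10.5 grip [ 0.5203 -0.2792]
joint 2788.518094684063 [ 6.196e-01 -2.565e-01  1.805e-01  4.000e-04]
```

Emit:
move_arm(
  linear=[
    [-1.8,0,6.2],
    [-3.6,1,12.3],
    [-5.4,2,18.5],
    [-7.2,4,24.7],
    [-9,6,30.8],
    [-10.8,8,37],
    [-12.57,11.4,43.17],
    [-12.57,11.4,43.17],
    [-12.57,11.4,43.17],
    [-12.57,11.4,43.17],
  ],
  spin=[0.1,0.2,0.3,0.4,0.5,0.6,0.73,0.73,0.73,0.73],
  gripper=[5,5,5,5,5,5,5,5,5,5],
  force=55,
)

```text
t: 3.55
position: [0.5194, -0.2755, 0.121]
tcp_rot: [[0.182, -0.0, 0.983], [-0.983, -0.0, 0.182], [0.0, -1.0, -0.0]]
wrist_force: [-0.3, 0.1, -0.0]
width: 0.05
```

Emit:
move_arm(
  linear=[
    [0,3,0],
    [0,6,0],
    [0,8.5,0],
    [0,10.2,0],
    [0,10.2,0],
    [0,10.2,0],
    [0,10.2,0],
    [0,10.2,0],
    [0,10.2,0],
    [0,10.2,0],
    [0,10.2,0],
  ],
  spin=[0,0,0,0,0,0,0,0,0,0,0],
  gripper=[5,5,5,5,5,5,2.5,0.5,0.5,0.5,0.5],
)

```text
t: 4.92
position: [0.5197, -0.2759, 0.0193]
tcp_rot: [[0.182, 0.001, 0.983], [-0.983, -0.001, 0.182], [0.001, -1.0, 0.0]]
wrist_force: [0.0, -0.8, 1.1]
width: 0.0154
```

Emit:
move_arm(
  linear=[
    [0,0,0],
    [0,-0.3,0],
    [0,-1.5,0],
    [0,-4,0],
    [0,-7,0],
    [0,-10,0],
    [0,-10,0],
    [0,-10,0],
  ],
  spin=[0,0,0,0,0,0,0,0],
  gripper=[0.5,0.5,0.5,0.5,0.5,0.5,0.5,0.5],
)

```text
t: 5.92
position: [0.519, -0.2753, 0.1183]
tcp_rot: [[0.182, -0.001, 0.983], [-0.983, -0.0, 0.182], [-0.0, -1.0, -0.001]]
wrist_force: [0.3, 0.4, -4.3]
width: 0.0159
```

Emit:
move_arm(
  linear=[
    [-3,0,1],
    [-7,0,2],
    [-11,0,3],
    [-15,0,4],
    [-19,0,5.2],
    [-23,0,6.4],
    [-27,0,7.5],
    [-30,0,8.3],
    [-32.7,0,9.1],
    [-32.7,0,9.1],
    [-32.7,0,9.1],
    [-32.7,0,9.1],
  ],
  spin=[-1.4,-3,-4.6,-6.2,-7.8,-9.4,-11,-12.2,-13.08,-13.08,-13.08,-13.08],
  gripper=[0.5,0.5,0.5,0.5,0.5,0.5,0.5,0.5,0.5,0.5,0.5,0.5],
)

```text
t: 7.42
position: [0.5485, 0.0619, 0.1177]
tcp_rot: [[1.0, -0.002, 0.019], [-0.019, -0.0, 1.0], [-0.002, -1.0, -0.0]]
wrist_force: [0.1, -0.1, -3.1]
width: 0.0155
```

```bash
python3 - <<'E'
from rig import cams
import cv2,numpy as np,pickle
D={}
for n in("side","top"):
    L=[cams.camera(n) for _ in range(4)]
    c=L[0];c["frame"]=np.mean([l["frame"].astype(float) for l in L],0);D[n]=c
pickle.dump(D,open("avg1.pkl","wb"))
z=lambda im,x,y,w,h,k:cv2.resize(im[y:y+h,x:x+w],None,fx=k,fy=k,interpolation=cv2.INTER_CUBIC)
a=np.hstack([z(D["top"]["frame"],225,160,65,65,6),z(D["side"]["frame"],300,110,65,65,6)])
cv2.imwrite("pics/c3.png",np.clip(a*1.3,0,255).astype(np.uint8))
E
```

```text
(no output)
```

View pics/c3.png

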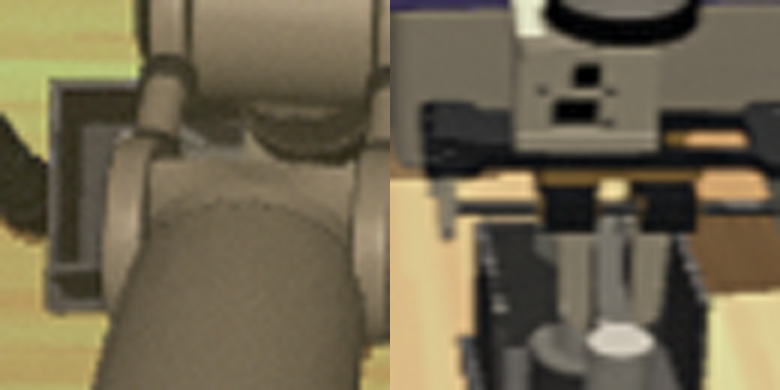

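```bash
python3 - <<'E'
from fit import *
import pickle
D=pickle.load(open("avg1.pkl","rb"));c=D["side"];k=6
yaw=np.radians(88.9);tcp=np.array([.5485,.0619,.1177])
pose=np.r_[tcp[:2]+.0995*np.array([np.cos(yaw),np.sin(yaw)]),.1027]
im=cv2.resize(c["frame"][100:200,290:390],None,fx=k,fy=k,interpolation=cv2.INTER_CUBIC);im=np.clip(im*1.3,0,255).astype(np.uint8);o=im.copy()
for F in spanner():
  for t,P in F:
    cv2.polylines(o,[np.round((proj(c,P@rz(yaw).T+pose)-[289.5,99.5])*k).astype(np.int32)],True,(0,0,255),1)
cv2.imwrite("pics/c4.png",np.hstack([im[:,100:500],o[:,100:500]]))
E
```

```text
(no output)
```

View pics/c4.png

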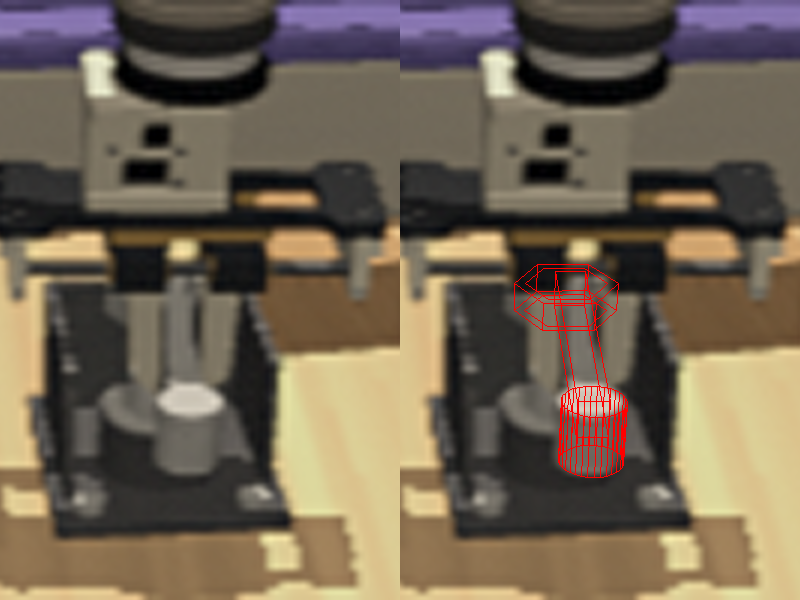

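```bash
python3 - <<'E'
from fit import *
import pickle
D=pickle.load(open("avg1.pkl","rb"));c=D["side"]
yaw=np.radians(88.9);z=.1027
for box in((330,163,19,19),(331,162,17,20),(332,164,15,17)):
    F=spanner()[1][:0]+spanner()[2]
    f=lambda p:cost(c,F,(p[0],p[1],z,yaw),box)
    p0=np.array([.5504,.1614]);r=minimize(f,p0,method="Nelder-Mead",options=dict(initial_simplex=p0+np.array([[0,0],[.004,0],[0,.004]])))
    print(r.x.round(4),r.fun)
E
```

```text
[0.5486 0.1635] 273.1053849091971
[0.5486 0.1635] 274.3236708535625
[0.5486 0.1628] 130.96979592853967
```

Emit:
move_arm(
  linear=[
    [0.1,1,-0.1],
    [0.1,2.5,-0.1],
    [0.1,3.5,-0.1],
    [0.1,3.8,-0.1],
    [0.1,4.1,-0.1],
    [0.1,4.4,-0.1],
    [0.1,4.4,-0.1],
    [0.1,4.4,-0.1],
  ],
  spin=[0,0,0,0,0,0,0,0],
  gripper=[0.5,0.5,0.5,0.5,0.5,0.5,0.5,0.5],
)

```text
t: 8.82
position: [0.5499, 0.0617, 0.0745]
tcp_rot: [[1.0, -0.0, 0.018], [-0.018, -0.0, 1.0], [-0.0, -1.0, -0.0]]
wrist_force: [0.7, 0.6, -4.0]
width: 0.0158
```

Emit:
move_arm(
  linear=[
    [0,0.15,0],
    [0,0.3,0],
    [0,0.45,0],
    [0,0.45,0],
    [0,0.45,0],
  ],
  spin=[0,0,0,0,0],
  gripper=[0.5,0.5,0.5,0.5,0.5],
)

```text
t: 9.45
position: [0.5499, 0.0617, 0.07]
tcp_rot: [[1.0, -0.0, 0.018], [-0.018, -0.0, 1.0], [-0.0, -1.0, -0.0]]
wrist_force: [-0.2, -0.3, -3.8]
width: 0.0152
```

Emit:
move_arm(
  linear=[
    [0,0.15,0],
    [0,0.3,0],
    [0,0.4,0],
    [0,0.4,0],
    [0,0.4,0],
  ],
  spin=[0,0,0,0,0],
  gripper=[0.5,0.5,0.5,0.5,0.5],
)

```text
t: 10.07
position: [0.55, 0.0617, 0.0661]
tcp_rot: [[1.0, -0.0, 0.018], [-0.018, 0.0, 1.0], [-0.0, -1.0, -0.0]]
wrist_force: [-0.2, -1.3, -3.9]
width: 0.0158
```

Emit:
move_arm(
  linear=[
    [0,0.15,0],
    [0,0.3,0],
    [0,0.45,0],
    [0,0.55,0],
    [0,0.6,0],
    [0,0.6,0],
    [0,0.6,0],
  ],
  spin=[0,0,0,0,0,0,0],
  gripper=[0.5,0.5,0.5,0.5,0.5,0.5,0.5],
)

```text
t: 10.95
position: [0.55, 0.0616, 0.0601]
tcp_rot: [[1.0, -0.0, 0.018], [-0.018, -0.0, 1.0], [-0.0, -1.0, -0.0]]
wrist_force: [-0.9, -0.4, -2.8]
width: 0.0156
```

```bash
python3 - <<'E'
from rig import telemetry
s=telemetry.get_state();print(s["position"],s["wrist_force"],s["moment"])
E
```

```text
[0.54995867 0.06163064 0.0601427 ] [-0.86632505 -0.42525848 -2.82647676] [ 0.04860223 -0.03309029  0.01707326]
```

Emit:
move_arm(
  linear=[
    [-0.52,0,0.014],
    [-1.045,0,0.055],
    [-1.736,0,0.152],
    [-2.419,0,0.297],
    [-3.09,0,0.489],
    [-3.746,0,0.728],
    [-4.384,0,1.012],
    [-4.384,0,1.012],
  ],
  spin=[0.5,1,1.667,2.333,3,3.667,4.333,4.333],
  gripper=[0.5,0.5,0.5,0.5,0.5,0.5,0.5,0.5],
)

```text
t: 11.95
position: [0.5063, 0.0728, 0.0603]
tcp_rot: [[0.891, 0.0, 0.454], [-0.454, 0.0, 0.891], [0.0, -1.0, 0.0]]
wrist_force: [0.1, 0.7, -3.7]
width: 0.0155
```

```bash
cat > st.py <<'E'
from rig import telemetry
import numpy as np,sys
s=telemetry.get_state();R=np.array(s["tcp_rot"]);print(s["t"],np.round(s["position"],4),"yaw",np.degrees(np.arctan2(R[1,2],R[0,2])).round(2),"tilt",R[2].round(4),"Ftool",(R.T@s["wrist_force"]).round(1),"Mtool",(R.T@s["moment"]).round(2),s["width"])
p=np.array(s["position"]);print("ring(d=.1)",(p+.1*R[:,2]).round(4))
E
python3 st.py
```

```text
11.95 [0.5063 0.0728 0.0603] yaw 63.02 tilt [ 1.e-04 -1.e+00  1.e-04] Ftool [-0.2  3.7  0.7] Mtool [ 0.07 -0.06  0.03] 0.015517679951204254
ring(d=.1) [0.5516 0.1619 0.0603]
```

Emit:
move_arm(
  linear=[
    [-0.698,0,0.024],
    [-1.392,0,0.097],
    [-1.908,0,0.184],
  ],
  spin=[0.667,1.333,1.833],
  gripper=[0.5,0.5,0.5],
)

```text
t: 12.32
position: [0.4901, 0.083, 0.0603]
tcp_rot: [[0.788, 0.0, 0.615], [-0.615, -0.0, 0.788], [0.0, -1.0, -0.0]]
wrist_force: [0.7, 0.0, -3.2]
width: 0.0155
```

```bash
python3 st.py; python3 - <<'E'
from rig import cams
import cv2,numpy as np
L=[cams.camera("side")["frame"].astype(float) for _ in range(3)]
im=np.mean(L,0)[120:200,290:390];cv2.imwrite("pics/c5.png",np.clip(cv2.resize(im,None,fx=7,fy=7,interpolation=cv2.INTER_CUBIC)*1.3,0,255).astype(np.uint8))
E
```

```text
12.325 [0.4901 0.083  0.0603] yaw 52.04 tilt [ 2.e-04 -1.e+00 -2.e-04] Ftool [0.5 3.2 0.5] Mtool [-0.03 -0.27 -0.01] 0.015457165020069798
ring(d=.1) [0.5516 0.1618 0.0603]
```

View pics/c5.png

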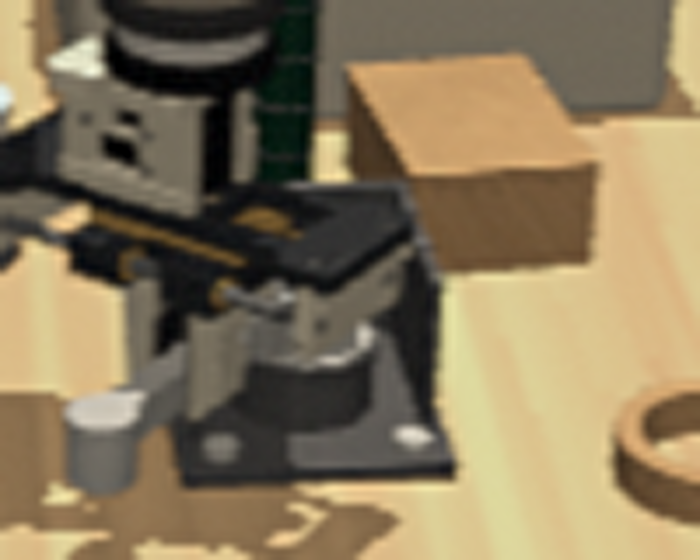

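Emit:
move_arm(
  linear=[
    [0.61,0,0.019],
    [0.61,-1,0.019],
    [0.61,-2.2,0.019],
    [1.908,-2.3,0.184],
    [3.256,-2.3,0.545],
    [4.54,-2.3,1.09],
    [5.736,-2.3,1.808],
    [6.82,-2.3,2.686],
    [7.771,-2.3,3.707],
    [8.572,-2.3,4.85],
    [9.205,-2.3,6.093],
    [9.205,-2.2,6.093],
  ],
  spin=[-0.583,-0.583,-0.583,-1.833,-3.167,-4.5,-5.833,-7.167,-8.5,-9.833,-11.167,-11.167],
  gripper=[0.5,0.5,0.5,0.5,0.5,0.5,0.5,0.5,0.5,0.5,0.5,0.5],
)

```text
t: 13.98
position: [0.6008, 0.075, 0.083]
tcp_rot: [[0.874, 0.001, -0.486], [0.486, -0.0, 0.874], [0.001, -1.0, -0.001]]
wrist_force: [-0.3, 1.1, -3.5]
width: 0.0156
```

```bash
python3 st.py
```

```text
13.975 [0.6008 0.075  0.083 ] yaw 119.1 tilt [ 1.e-03 -1.e+00 -6.e-04] Ftool [0.3 3.5 1.1] Mtool [-0.07  0.   -0.11] 0.015577598285663742
ring(d=.1) [0.5522 0.1624 0.0829]
```

Now seat again (ring 0.7 mm off in y; correct by small shift along −tool z).

Emit:
move_arm(
  linear=[
    [-0.03,0.5,-0.06],
    [-0.03,1.0,-0.06],
    [-0.03,1.2,-0.06],
    [-0.03,1.4,-0.06],
    [-0.03,1.6,-0.06],
    [-0.03,1.6,-0.06],
  ],
  spin=[0,0,0,0,0,0],
  gripper=[0.5,0.5,0.5,0.5,0.5,0.5],
)

```text
t: 14.72
position: [0.6009, 0.0743, 0.0668]
tcp_rot: [[0.874, 0.001, -0.486], [0.486, 0.0, 0.874], [0.001, -1.0, -0.001]]
wrist_force: [0.4, -0.2, -4.6]
width: 0.0157
```

```bash
python3 st.py
```

```text
14.725 [0.6009 0.0743 0.0668] yaw 119.08 tilt [ 1.1e-03 -1.0e+00 -6.0e-04] Ftool [ 0.2  4.6 -0.4] Mtool [-0.08  0.05 -0.22] 0.01567848661609623
ring(d=.1) [0.5523 0.1617 0.0667]
```

Emit:
move_arm(
  linear=[
    [0,0.3,0],
    [0,0.6,0],
    [0,0.65,0],
    [-0.698,0.65,0.024],
    [-1.392,0.65,0.097],
    [-2.079,0.65,0.219],
    [-2.756,0.65,0.387],
    [-3.42,0.65,0.603],
    [-4.067,0.65,0.865],
    [-4.695,0.65,1.171],
    [-5.299,0.65,1.52],
    [-5.878,0.65,1.91],
  ],
  spin=[0,0,0,0.667,1.333,2,2.667,3.333,4,4.667,5.333,6],
  gripper=[0.5,0.5,0.5,0.5,0.5,0.5,0.5,0.5,0.5,0.5,0.5,0.5],
)

```text
t: 16.23
position: [0.5403, 0.0625, 0.0603]
tcp_rot: [[0.992, 0.002, 0.122], [-0.122, -0.0, 0.992], [0.002, -1.0, 0.0]]
wrist_force: [1.6, 1.3, -3.7]
width: 0.0158
```

```bash
python3 st.py
```

```text
16.225 [0.5403 0.0625 0.0603] yaw 82.98 tilt [ 1.8e-03 -1.0e+00  2.0e-04] Ftool [1.4 3.7 1.4] Mtool [ 0.23 -0.18 -0.22] 0.015771813876023836
ring(d=.1) [0.5525 0.1618 0.0603]
```

Emit:
move_arm(
  linear=[
    [-0.748,0,0.024],
    [-1.442,0,0.097],
    [-2.129,0,0.219],
    [-2.806,0,0.387],
    [-3.47,0,0.603],
    [-4.117,0,0.865],
    [-4.745,0,1.171],
    [-5.2,0,1.428],
  ],
  spin=[0.667,1.333,2,2.667,3.333,4,4.667,5.167],
  gripper=[0.5,0.5,0.5,0.5,0.5,0.5,0.5,0.5],
)

```text
t: 17.23
position: [0.4899, 0.0831, 0.0603]
tcp_rot: [[0.787, 0.001, 0.617], [-0.617, -0.0, 0.787], [0.001, -1.0, 0.001]]
wrist_force: [-1.3, -0.3, -3.7]
width: 0.0157
```

```bash
python3 st.py
```

```text
17.225 [0.4899 0.0831 0.0603] yaw 51.92 tilt [ 1.2e-03 -1.0e+00  5.0e-04] Ftool [-0.8  3.7 -1. ] Mtool [-0.06 -0.23 -0.02] 0.01572075044404758
ring(d=.1) [0.5516 0.1618 0.0603]
```

Same state as after swing one; repeat the reseat.

Emit:
move_arm(
  linear=[
    [0.61,0,0.019],
    [0.61,-1,0.019],
    [0.61,-2.2,0.019],
    [1.908,-2.3,0.184],
    [3.256,-2.3,0.545],
    [4.54,-2.3,1.09],
    [5.736,-2.3,1.808],
    [6.82,-2.3,2.686],
    [7.771,-2.3,3.707],
    [8.572,-2.3,4.85],
    [9.205,-2.3,6.06],
    [9.185,-2.2,6.04],
  ],
  spin=[-0.583,-0.583,-0.583,-1.833,-3.167,-4.5,-5.833,-7.167,-8.5,-9.833,-11.167,-11.167],
  gripper=[0.5,0.5,0.5,0.5,0.5,0.5,0.5,0.5,0.5,0.5,0.5,0.5],
)

```text
t: 18.73
position: [0.6001, 0.0743, 0.0832]
tcp_rot: [[0.876, 0.003, -0.482], [0.482, -0.0, 0.876], [0.002, -1.0, -0.002]]
wrist_force: [-0.1, -0.4, -3.7]
width: 0.0154
```

Emit:
move_arm(
  linear=[
    [0,0.5,0],
    [0,1.0,0],
    [0,1.2,0],
    [0,1.4,0],
    [0,1.6,0],
    [0,1.6,0],
  ],
  spin=[0,0,0,0,0,0],
  gripper=[0.5,0.5,0.5,0.5,0.5,0.5],
)

```text
t: 19.48
position: [0.6005, 0.0743, 0.0671]
tcp_rot: [[0.876, 0.004, -0.482], [0.482, -0.0, 0.876], [0.003, -1.0, -0.002]]
wrist_force: [1.5, 0.2, -2.5]
width: 0.0156
```

```bash
python3 st.py
```

```text
19.475 [0.6005 0.0743 0.0671] yaw 118.81 tilt [ 0.0031 -1.     -0.002 ] Ftool [ 1.4  2.5 -0.5] Mtool [-0.23  0.12 -0.39] 0.015641474937313393
ring(d=.1) [0.5523 0.1619 0.0669]
```

Emit:
move_arm(
  linear=[
    [0,0.3,0],
    [0,0.6,0],
    [0,0.68,0],
    [-0.698,0.68,0.024],
    [-1.392,0.68,0.097],
    [-2.079,0.68,0.219],
    [-2.756,0.68,0.387],
    [-3.42,0.68,0.603],
    [-3.42,0.68,0.603],
  ],
  spin=[0,0,0,0.667,1.333,2,2.667,3.333,3.333],
  gripper=[0.5,0.5,0.5,0.5,0.5,0.5,0.5,0.5,0.5],
)

```text
t: 20.6
position: [0.5677, 0.0628, 0.0603]
tcp_rot: [[0.988, 0.004, -0.154], [0.154, -0.001, 0.988], [0.004, -1.0, -0.001]]
wrist_force: [1.3, -0.9, -4.4]
width: 0.0155
```

```bash
python3 st.py
```

```text
20.6 [0.5677 0.0628 0.0603] yaw 98.84 tilt [ 0.0039 -1.     -0.0012] Ftool [ 1.1  4.5 -1.1] Mtool [-0.42  0.14 -0.46] 0.015518145203080204
ring(d=.1) [0.5523 0.1616 0.0601]
```

Emit:
move_arm(
  linear=[
    [-0.349,0,0.006],
    [-0.698,0,0.024],
    [-1.045,0,0.055],
    [-1.392,0,0.097],
    [-1.392,0,0.097],
  ],
  spin=[0.333,0.667,1,1.333,1.333],
  gripper=[0.5,0.5,0.5,0.5,0.5],
)

```text
t: 21.22
position: [0.5535, 0.0616, 0.0602]
tcp_rot: [[1.0, 0.004, -0.014], [0.014, -0.001, 1.0], [0.004, -1.0, -0.001]]
wrist_force: [0.9, -1.0, -5.1]
width: 0.0152
```

```bash
python3 st.py
```

```text
21.225 [0.5535 0.0616 0.0602] yaw 90.8 tilt [ 3.7e-03 -1.0e+00 -6.0e-04] Ftool [ 0.9  5.1 -1. ] Mtool [-0.29  0.18 -0.38] 0.015248645939605987
ring(d=.1) [0.5521 0.1616 0.0602]
```

Emit:
move_arm(
  linear=[
    [-0.349,0,0.006],
    [-0.698,0,0.024],
    [-1.045,0,0.055],
    [-1.045,0,0.055],
  ],
  spin=[0.333,0.667,1,1],
  gripper=[0.5,0.5,0.5,0.5],
)

```text
t: 21.72
position: [0.5427, 0.062, 0.0602]
tcp_rot: [[0.996, 0.003, 0.091], [-0.091, -0.001, 0.996], [0.004, -1.0, -0.0]]
wrist_force: [1.9, -0.1, -3.9]
width: 0.0158
```

```bash
python3 st.py
```

```text
21.725 [0.5427 0.062  0.0602] yaw 84.76 tilt [ 3.5e-03 -1.0e+00 -2.0e-04] Ftool [1.9 3.9 0. ] Mtool [-0.27  0.14 -0.41] 0.015768103778628667
ring(d=.1) [0.5519 0.1616 0.0602]
```

Emit:
move_arm(
  linear=[
    [-0.349,0,0.006],
    [-0.698,0,0.024],
    [-1.045,0,0.055],
    [-1.045,0,0.055],
  ],
  spin=[0.333,0.667,1,1],
  gripper=[0.5,0.5,0.5,0.5],
)

```text
t: 22.22
position: [0.532, 0.0636, 0.0602]
tcp_rot: [[0.981, 0.003, 0.196], [-0.196, -0.0, 0.981], [0.003, -1.0, 0.0]]
wrist_force: [1.7, -1.1, -4.4]
width: 0.0154
```

```bash
python3 st.py
```

```text
22.225 [0.532  0.0636 0.0602] yaw 78.72 tilt [ 3.1e-03 -1.0e+00  1.0e-04] Ftool [ 1.8  4.4 -0.7] Mtool [-0.18  0.17 -0.43] 0.015435262623159274
ring(d=.1) [0.5516 0.1617 0.0602]
```

Emit:
move_arm(
  linear=[
    [-0.26,0,0.004],
    [-0.523,0,0.014],
    [-0.523,0,0.014],
  ],
  spin=[0.25,0.5,0.5],
  gripper=[0.5,0.5,0.5],
)

```text
t: 22.6
position: [0.5268, 0.0648, 0.0602]
tcp_rot: [[0.969, 0.003, 0.247], [-0.247, -0.0, 0.969], [0.003, -1.0, 0.0]]
wrist_force: [2.6, -1.4, -5.2]
width: 0.0158
```

```bash
python3 st.py
```

```text
22.6 [0.5268 0.0648 0.0602] yaw 75.7 tilt [ 3.e-03 -1.e+00  3.e-04] Ftool [ 2.8  5.2 -0.7] Mtool [-0.16  0.1  -0.39] 0.015828991330004313
ring(d=.1) [0.5515 0.1617 0.0602]
```

Emit:
move_arm(
  linear=[
    [-0.26,0,0.004],
    [-0.436,0,0.01],
    [-0.436,0,0.01],
  ],
  spin=[0.25,0.417,0.417],
  gripper=[0.5,0.5,0.5],
)

```text
t: 22.98
position: [0.5225, 0.066, 0.0602]
tcp_rot: [[0.957, 0.003, 0.289], [-0.289, -0.0, 0.957], [0.003, -1.0, 0.0]]
wrist_force: [2.2, -0.8, -4.6]
width: 0.0153
```

```bash
python3 st.py
```

```text
22.975 [0.5225 0.066  0.0602] yaw 73.18 tilt [ 3.1e-03 -1.0e+00  5.0e-04] Ftool [ 2.3  4.6 -0.1] Mtool [-0.15  0.12 -0.52] 0.015342674958782236
ring(d=.1) [0.5514 0.1618 0.0603]
```

Emit:
move_arm(
  linear=[
    [-0.17,0,0.002],
    [-0.349,0,0.006],
    [-0.349,0,0.006],
  ],
  spin=[0.167,0.333,0.333],
  gripper=[0.5,0.5,0.5],
)

```text
t: 23.35
position: [0.519, 0.0672, 0.0602]
tcp_rot: [[0.946, 0.003, 0.323], [-0.323, -0.0, 0.946], [0.003, -1.0, 0.001]]
wrist_force: [2.1, -0.3, -4.4]
width: 0.0155
```

```bash
python3 st.py
```

```text
23.35 [0.519  0.0672 0.0602] yaw 71.16 tilt [ 2.9e-03 -1.0e+00  6.0e-04] Ftool [2.1 4.4 0.4] Mtool [-0.1   0.12 -0.55] 0.015499921528400613
ring(d=.1) [0.5513 0.1618 0.0603]
```

Emit:
move_arm(
  linear=[
    [-0.17,0,0.002],
    [-0.349,0,0.006],
    [-0.349,0,0.006],
  ],
  spin=[0.167,0.333,0.333],
  gripper=[0.5,0.5,0.5],
)

```text
t: 23.72
position: [0.5156, 0.0684, 0.0602]
tcp_rot: [[0.934, 0.003, 0.356], [-0.356, -0.0, 0.934], [0.003, -1.0, 0.001]]
wrist_force: [2.8, 0.3, -4.2]
width: 0.0152
```

```bash
python3 st.py
```

```text
23.725 [0.5156 0.0684 0.0602] yaw 69.14 tilt [ 2.8e-03 -1.0e+00  7.0e-04] Ftool [2.5 4.2 1.3] Mtool [-0.12  0.17 -0.53] 0.015205626036399465
ring(d=.1) [0.5512 0.1618 0.0603]
```

Emit:
move_arm(
  linear=[
    [-0.17,0,0.002],
    [-0.34,0,0.01],
    [-0.34,0,0.01],
  ],
  spin=[0.167,0.333,0.333],
  gripper=[0.5,0.5,0.5],
)

```text
t: 24.1
position: [0.5123, 0.0697, 0.0602]
tcp_rot: [[0.921, 0.003, 0.389], [-0.389, -0.0, 0.921], [0.003, -1.0, 0.001]]
wrist_force: [3.6, -1.4, -4.4]
width: 0.0154
```

```bash
python3 st.py
```

```text
24.1 [0.5123 0.0697 0.0602] yaw 67.13 tilt [ 2.7e-03 -1.0e+00  7.0e-04] Ftool [3.8 4.4 0.1] Mtool [-0.19  0.1  -0.46] 0.015357962309983124
ring(d=.1) [0.5512 0.1619 0.0603]
```

Possibly the onset (Fx 3.8). One degree at a time.

Emit:
move_arm(
  linear=[
    [-0.17,0,0.005],
    [-0.17,0,0.005],
  ],
  spin=[0.167,0.167],
  gripper=[0.5,0.5],
)

```text
t: 24.35
position: [0.5106, 0.0705, 0.0602]
tcp_rot: [[0.914, 0.003, 0.405], [-0.405, -0.0, 0.914], [0.003, -1.0, 0.001]]
wrist_force: [2.4, -2.4, -5.7]
width: 0.0158
```

```bash
python3 st.py
```

```text
24.35 [0.5106 0.0705 0.0602] yaw 66.11 tilt [ 2.5e-03 -1.0e+00  7.0e-04] Ftool [ 3.2  5.7 -1.2] Mtool [-0.17  0.13 -0.55] 0.015813211301855794
ring(d=.1) [0.5511 0.1619 0.0603]
```

Emit:
move_arm(
  linear=[
    [-0.17,0,0.002],
    [-0.34,0,0.01],
    [-0.34,0,0.01],
  ],
  spin=[0.167,0.333,0.333],
  gripper=[0.5,0.5,0.5],
)

```text
t: 24.72
position: [0.5078, 0.0718, 0.0604]
tcp_rot: [[0.9, 0.003, 0.437], [-0.437, -0.001, 0.9], [0.003, -1.0, 0.001]]
wrist_force: [3.5, -3.8, -5.7]
width: 0.0156
```

```bash
python3 st.py
```

```text
24.725 [0.5078 0.0718 0.0604] yaw 64.11 tilt [ 3.2e-03 -1.0e+00  8.0e-04] Ftool [ 4.8  5.7 -1.9] Mtool [-0.28 -0.04 -0.89] 0.015620686305048405
ring(d=.1) [0.5515 0.1618 0.0604]
```

Emit:
move_arm(
  linear=[
    [-0.1,0,0.003],
    [-0.1,0,0.003],
  ],
  spin=[0.1,0.1],
  gripper=[0.5,0.5],
)

```text
t: 24.98
position: [0.5071, 0.0722, 0.0604]
tcp_rot: [[0.895, 0.004, 0.446], [-0.446, -0.001, 0.895], [0.004, -1.0, 0.001]]
wrist_force: [4.3, -3.5, -5.0]
width: 0.0156
```

```bash
python3 st.py
```

```text
24.975 [0.5071 0.0722 0.0604] yaw 63.52 tilt [ 3.8e-03 -1.0e+00  8.0e-04] Ftool [ 5.4  5.  -1.2] Mtool [-0.32 -0.1  -1.03] 0.015551738949833032
ring(d=.1) [0.5517 0.1617 0.0605]
```

Emit:
move_arm(
  linear=[
    [-0.11,0,0.003],
    [-0.11,0,0.003],
    [-0.11,0,0.003],
  ],
  spin=[0.11,0.11,0.11],
  gripper=[0.5,0.5,0.5],
)

```text
t: 25.35
position: [0.5063, 0.0726, 0.0605]
tcp_rot: [[0.89, 0.004, 0.456], [-0.456, -0.001, 0.89], [0.004, -1.0, 0.001]]
wrist_force: [3.4, -2.9, -5.1]
width: 0.0156
```

```bash
python3 st.py
```

```text
25.35 [0.5063 0.0726 0.0605] yaw 62.88 tilt [ 4.3e-03 -1.0e+00  7.0e-04] Ftool [ 4.3  5.1 -1. ] Mtool [-0.32 -0.23 -0.91] 0.015566080915156818
ring(d=.1) [0.5519 0.1616 0.0605]
```

```bash
cat > av.py <<'E'
from rig import telemetry,cams
import numpy as np
A=[]
for i in range(12):
    cams.camera("side");s=telemetry.get_state();R=np.array(s["tcp_rot"]);A.append(np.r_[R.T@s["wrist_force"],R.T@s["moment"]])
A=np.array(A);print("mean",A.mean(0).round(2),"sd",A.std(0).round(2),s["t"])
E
python3 av.py; python3 st.py
```

```text
mean [ 5.14  5.14 -0.45 -0.29 -0.24 -0.95] sd [0.42 0.46 0.24 0.02 0.02 0.03] 25.95
25.95 [0.5063 0.0726 0.0605] yaw 62.88 tilt [ 4.2e-03 -1.0e+00  7.0e-04] Ftool [ 4.9  5.1 -0.3] Mtool [-0.29 -0.22 -0.96] 0.015780221682138117
ring(d=.1) [0.5519 0.1616 0.0605]
```

Emit:
move_arm(
  linear=[
    [-0.12,0,0.003],
    [-0.12,0,0.003],
    [-0.12,0,0.003],
  ],
  spin=[0.1,0.1,0.1],
  gripper=[0.5,0.5,0.5],
)

```text
t: 26.32
position: [0.5055, 0.073, 0.0605]
tcp_rot: [[0.886, 0.005, 0.465], [-0.465, -0.002, 0.886], [0.005, -1.0, 0.001]]
wrist_force: [4.6, -3.3, -5.2]
width: 0.0154
```

```bash
python3 av.py; python3 st.py
```

```text
mean [ 5.29  5.49 -0.7  -0.31 -0.3  -1.  ] sd [0.46 0.38 0.58 0.02 0.02 0.04] 26.925
26.925 [0.5055 0.073  0.0605] yaw 62.32 tilt [ 5.e-03 -1.e+00  7.e-04] Ftool [ 5.6  5.6 -0.6] Mtool [-0.33 -0.29 -1.02] 0.015602609278284385
ring(d=.1) [0.552  0.1615 0.0606]
```

Emit:
move_arm(
  linear=[
    [-0.13,0,0.003],
    [-0.25,0,0.006],
    [-0.25,0,0.006],
  ],
  spin=[0.1,0.2,0.2],
  gripper=[0.5,0.5,0.5],
)

```text
t: 27.3
position: [0.5039, 0.0738, 0.0606]
tcp_rot: [[0.876, 0.006, 0.482], [-0.482, -0.002, 0.876], [0.006, -1.0, 0.001]]
wrist_force: [5.5, -4.4, -5.6]
width: 0.0156
```

```bash
python3 av.py; python3 st.py
```

```text
mean [ 6.22  5.67 -0.95 -0.37 -0.42 -1.18] sd [0.59 0.56 0.47 0.03 0.02 0.02] 27.9
27.9 [0.5039 0.0738 0.0606] yaw 61.17 tilt [ 6.4e-03 -1.0e+00  7.0e-04] Ftool [ 5.7  6.4 -1.2] Mtool [-0.37 -0.37 -1.21] 0.015541935488762149
ring(d=.1) [0.5521 0.1614 0.0607]
```

Emit:
move_arm(
  linear=[
    [0.5,0,0.013],
    [1.045,0,0.055],
    [1.736,0,0.152],
    [1.736,0,0.152],
    [1.736,-0.6,0.152],
    [1.736,-1.4,0.152],
    [1.736,-2.8,0.152],
    [1.736,-5.5,0.152],
    [1.736,-5.5,0.152],
  ],
  spin=[-0.5,-1,-1.667,-1.667,-1.667,-1.667,-1.667,-1.667,-1.667],
  gripper=[0.5,0.5,0.5,0.5,0.5,0.5,0.5,0.5,0.5],
)

```text
t: 29.02
position: [0.521, 0.067, 0.1182]
tcp_rot: [[0.946, 0.011, 0.323], [-0.323, -0.002, 0.946], [0.012, -1.0, 0.001]]
wrist_force: [0.6, 0.9, -3.5]
width: 0.0156
```

```bash
python3 st.py
```

```text
29.025 [0.521  0.067  0.1182] yaw 71.17 tilt [ 0.0115 -0.9999  0.0013] Ftool [0.3 3.5 1. ] Mtool [-0.03  0.06 -0.06] 0.01564787918582159
ring(d=.1) [0.5533 0.1616 0.1184]
```

Emit:
move_arm(
  linear=[
    [1,0,-3],
    [2.5,0,-7],
    [4,0,-11.5],
    [5.5,0,-16],
    [7,0,-20.5],
    [8.5,0,-25],
    [9.8,0,-29],
    [10.99,0,-32.48],
    [10.99,0,-32.48],
    [10.99,0,-32.48],
    [10.99,0,-32.48],
  ],
  spin=[0.8,2.2,3.6,5,6.4,7.8,9,10.1,10.1,10.1,10.1],
  gripper=[0.5,0.5,0.5,0.5,0.5,0.5,0.5,0.5,0.5,0.5,0.5],
)

```text
t: 30.4
position: [0.5201, -0.2747, 0.1188]
tcp_rot: [[0.185, 0.011, 0.983], [-0.983, -0.002, 0.185], [0.004, -1.0, 0.01]]
wrist_force: [0.1, -0.0, -3.8]
width: 0.0156
```

```bash
python3 st.py; python3 - <<'E'
from rig import cams
from fit import *
import pickle
D={}
for n in("side","top"):
    L=[cams.camera(n) for _ in range(4)];c=L[0];c["frame"]=np.mean([l["frame"].astype(float) for l in L],0);D[n]=c
for n,box in(("top",(236,172,38,38)),("side",(314,148,40,34))):
    c=D[n];xy=(.5507,.1656,.028,.031) if n=="top" else (.55,.16,.0278,.0322)
    print(n,[(yd,round(cost(c,nut(xy[2:]),(xy[0],xy[1],0,np.radians(yd)),box),1)) for yd in range(60,120,5)])
E
```

```text
30.4 [ 0.5201 -0.2747  0.1188] yaw 10.66 tilt [ 0.0036 -0.9999  0.0101] Ftool [0.  3.8 0.1] Mtool [-0.    0.03  0.08] 0.015628581633536327
ring(d=.1) [ 0.6184 -0.2562  0.1198]
top [(60, np.float64(433.4)), (65, np.float64(431.7)), (70, np.float64(429.5)), (75, np.float64(428.1)), (80, np.float64(429.5)), (85, np.float64(431.8)), (90, np.float64(435.4)), (95, np.float64(438.3)), (100, np.float64(438.3)), (105, np.float64(437.4)), (110, np.float64(437.2)), (115, np.float64(435.4))]
side [(60, np.float64(763.9)), (65, np.float64(762.8)), (70, np.float64(766.0)), (75, np.float64(765.3)), (80, np.float64(767.8)), (85, np.float64(768.6)), (90, np.float64(770.2)), (95, np.float64(769.1)), (100, np.float64(767.9)), (105, np.float64(766.7)), (110, np.float64(766.9)), (115, np.float64(765.5))]
```

Emit:
move_arm(
  linear=[
    [0,2.5,-0.1],
    [0,5,-0.1],
    [0,7,-0.1],
    [0,8.3,-0.1],
    [0,9,-0.1],
    [0,9.4,-0.1],
    [0,9.6,-0.1],
    [0,9.75,-0.1],
    [0,9.85,-0.1],
    [0,9.85,-0.1],
  ],
  spin=[0,0,0,0,0,0,0,0,0,0],
  gripper=[0.5,0.5,0.5,0.5,0.5,0.5,0.5,0.5,0.5,0.5],
)

```text
t: 32.05
position: [0.5207, -0.2763, 0.021]
tcp_rot: [[0.184, 0.012, 0.983], [-0.983, -0.003, 0.184], [0.005, -1.0, 0.011]]
wrist_force: [1.2, 0.8, -2.7]
width: 0.0157
```

```bash
python3 st.py
```

```text
32.05 [ 0.5207 -0.2763  0.021 ] yaw 10.59 tilt [ 0.0051 -0.9999  0.0113] Ftool [-0.5  2.7  1.3] Mtool [-0.08 -0.05  0.03] 0.015674164883218492
ring(d=.1) [ 0.619  -0.2579  0.0221]
```

Tail touching; lower 1.3 mm more.

Emit:
move_arm(
  linear=[
    [0,0.06,0],
    [0,0.12,0],
    [0,0.12,0],
    [0,0.12,0],
  ],
  spin=[0,0,0,0],
  gripper=[0.5,0.5,0.5,0.5],
)

```text
t: 32.55
position: [0.5209, -0.2764, 0.0202]
tcp_rot: [[0.184, 0.013, 0.983], [-0.983, -0.003, 0.184], [0.006, -1.0, 0.012]]
wrist_force: [0.8, 1.5, 3.3]
width: 0.0156
```

```bash
python3 st.py
```

```text
32.55 [ 0.5209 -0.2764  0.0202] yaw 10.6 tilt [ 0.0056 -0.9999  0.0118] Ftool [-1.3 -3.3  1.1] Mtool [-0.4   0.03  0.21] 0.015600972457948366
ring(d=.1) [ 0.6192 -0.258   0.0214]
```

Emit:
move_arm(
  linear=[
    [0,0,0],
    [0,0,0],
    [0,0,0],
    [0,0,0],
    [0,0,0],
    [0,-1.5,0],
    [0,-4,0],
    [0,-8,0],
    [0,-13,0],
    [0,-18,0],
    [0,-18,0],
    [0,-18,0],
  ],
  spin=[0,0,0,0,0,0,0,0,0,0,0,0],
  gripper=[1.8,2.2,3,4.5,5,5,5,5,5,5,5,5],
  force=10,
)

```text
t: 34.05
position: [0.5183, -0.2755, 0.2005]
tcp_rot: [[0.184, 0.013, 0.983], [-0.983, -0.003, 0.184], [0.006, -1.0, 0.012]]
wrist_force: [-0.3, 0.5, -0.6]
width: 0.0498
```

Emit:
move_arm(
  linear=[
    [0,0,-4],
    [0,0,-8],
    [0,0,-12],
    [0,0,-14],
    [0,0,-14],
  ],
  spin=[0,0,0,0,0],
  gripper=[5,5,5,5,5],
)

```text
t: 34.67
position: [0.38, -0.3014, 0.1985]
tcp_rot: [[0.182, 0.012, 0.983], [-0.983, -0.002, 0.182], [0.005, -1.0, 0.011]]
wrist_force: [0.5, -0.2, 0.1]
width: 0.0502
```

```bash
python3 st.py; python3 - <<'E'
from rig import cams
from fit import *
D={n:cams.camera(n) for n in("side","top")}
for n,box in(("top",(360,165,30,66)),("side",(300,242,92,34))):
    r=spfit(D[n],box,[.62,-.257,.19],.004);p=r.x;print(n,round(r.fun,1),p[:2].round(4),np.degrees(p[2]).round(1))
cv2.imwrite("pics/c6.png",np.vstack([D["side"]["frame"][100:390,180:500],D["top"]["frame"][130:320,180:500]]))
E
```

```text
34.675 [ 0.38   -0.3014  0.1985] yaw 10.49 tilt [ 0.0047 -0.9999  0.0115] Ftool [ 0.3 -0.   0.5] Mtool [ 0.03 -0.04  0.  ] 0.050231445827414276
ring(d=.1) [ 0.4784 -0.2832  0.1996]
top 945.3 [ 0.6195 -0.2553] 9.7
side 1778.9 [ 0.62   -0.2601] 10.2
```

View pics/c6.png

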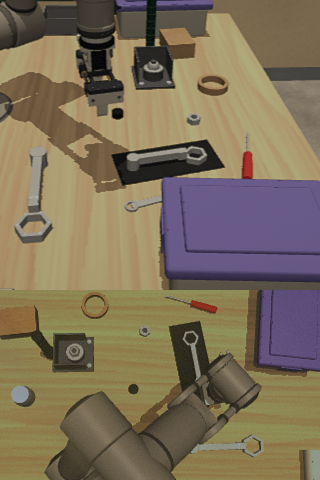

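```bash
python3 -c "
from rig import manip
print(manip.hand_in())"
```

```text
the job is handed in; nothing more can be done
None
```

I tightened the nut to its stop in three swings, lifting the spanner off and re-seating it twice. I then laid it back flat on the mat and handed in about 35 s into the 69 s. `hand_in()` gave no verdict.

- **Nut at its stop:** on the last swing the drag was about 0.2 N m and then rose to about 1.0 N m, where I held it for over half a second before backing off.
- **Nut angle:** the top camera puts the nut at about 75°, against 90° at the start. That is 135° of turning, which matches a stop at about 2.40 rad. The side camera's reading after the tightening was inconclusive, as the arm was still in that view.
- **Spanner:** both cameras show it lying on the mat within about 2 mm of where it started. The other things on the bench looked undisturbed in the last picture, and the gripper was open and clear.
- **Disagreements:**
  - The two cameras differed by about 5 mm in y throughout, so I relied on the differences between positions.
  - The torque built more slowly with angle than described, about 0.2 N m per degree against 0.6. The torque comes from the averaged force and moment readings, which are uncertain to about 0.1 N m.
  - The tool tilted by about 0.7° by the end, with no visible effect.

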